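# Used tongs into the flap-top return box

### The arm

A 6-joint arm with a two-finger parallel gripper is mounted at the origin on a cart in front of the work surface, level with it; the furniture and walls round the work are solid. World frame = base frame: x ahead of the robot, y to its left, z up, the work surface at z = 0. Lengths are in mm, angles in rad, forces in N, time in s.
With the tool pointing down it reaches from about 400 to 925 mm from the base axis. Payload 12.5 kg.
Tool frame: the origin (TCP) lies at the very end of the fingers, on their centre line; the grasp point (between the pads) lies 19 mm behind it; z points along the fingers, y is the line along which they close (so a half turn about z gives the same grasp; the last joint's range is limited). The gripper opens to 95 mm and grips with 3 to 60 N. Pads are 20 mm wide; open, the fingers measure 119 mm over their backs; the gripper's body (75 mm by 180 mm) begins 59 mm behind the grasp point.
Start: joints at [-1.327, 0.491, 1.559, -0, 1.092, -0.106], TCP at [214.217, -587.161, 214.661] pointing down, gripper open.
Joint ranges: [-3.1, 3.1], [-0.84, 2.19], [0.05, 2.79], [-1.13, 4.28], [0.06, 2.93], [-2.69, 2.69]. Speed limits (rad/s): [2.22, 2.22, 2.79, 3.14, 3.14, 3.14].

### API

Orientations are given as [roll, pitch, yaw] about the fixed x, y, z axes, in that order (R = Rz(yaw) Ry(pitch) Rx(roll)).
In Python, from cell import state, imaging, env, spot_in, mark_of gives the robot as it stands. The module is installed in compiled form; this text tells all that it offers.
- The arm moves only by the tool step_arm, never from a script. Its argument "increments" is a list of rows, each an object with "slide": the shift along the tool's x, y, z in m, a list of three; "roll": the turn about the tool's z in rad. A call has 1 to 5 rows; each row is the pose to reach, as a shift and turn from the pose commanded when the call began, along the tool's axes at that moment; what a row does not reach only later rows make up. A row lasts 1/8 s, in which the tool goes at most 62.5 mm and 10.7 degrees, less where a joint would pass 70% of its speed; a pose out of reach is approached as far as the arm can. A call with a gripper value outside its range is refused whole. "fingers" is the opening, from 0 (shut) to 1 (fully open), set as the call begins (left out, the last holds). The fingers move at their own pace and stop on an object; the grip force is fixed at half the most. Time passes only in rows, so rows that repeat a pose let the fingers close. It gives the time, the measured TCP pose, the force, the opening and the grip force at its end, in the units of the state.
- state(): the state, without advancing time (a new reading comes with each control period).
- imaging.read_camera(name): name is "scene" or "top" or "wrist"; returns a dict with "color" (400x640x3 uint8, red, green, blue), "z_map" (400x640 float32, mm along the optical axis (not along the pixel's ray), 0 where there is no reading), "intrinsics" (3x3 intrinsics, pixels), "camera_from_world" (4x4, takes a point from world to camera coordinates). Camera axes: x right, y up, looking along -z (the intrinsics and any distortion apply to the point x, -y, -z); pixel columns grow to the right and rows downward; lengths in mm; the calibration is good to about 2 mm. A picture is of the moment at which its call begins.
- env.job_done(): hands the job in; it is judged then, once.
Trained networks look in the newest picture that a camera, given by its name, has taken for a name from the list of things; names that differ only in an ending like _2 or _b are one class to them, and where a whole thing is asked for, a point or a joint stands for the part that bears it (a point fixed in the world has none). Each returns a list of dicts, best first, with "confidence" (0 to 1); they miss things now and then, are a little off and sometimes report something else, mostly with a low value. They report only what shows in the picture. A call takes as long as a camera call. They do not tell look-alikes from the thing itself.
- spot_in(camera, target): "bbox" ([left, top, right, bottom] in pixels, round what is visible of it).
- mark_of(camera, target): "uv" ([column, row] in pixels: a listed point, or the origin of a listed thing).
The state is a dict: "t": time; "joints": joint angles; "qvel": joint speeds; "tau": joint torques, N m; "eef_pos": TCP position; "tcp_rot": TCP orientation; "ft_force": force on the tool from outside, world axes, zero at the start; "moment": the same for the moment, N m; "opening": opening from 0.0 (shut) to 1.0 (fully open); "grip_force": force on a finger pad.
Only numpy, scipy, OpenCV 4.12 (cv2) and the standard library are available. Lean on these libraries where they do the work, as an engineer would, in place of code of your own. Each camera call takes 0.05 s, during which the arm holds its last target. There are 200 camera calls.

### The job

The used steel tongs lie on the front shelf of the blue utensil-return box and have to go inside it for washing. Do not pick them up or pinch them: press the box's sprung steel flap down with one fingertip and, while it is held down, gently push the tongs off the shelf with the other finger so that they drop into the box. Then draw the hand out so that the flap closes by itself, and leave everything else on the table where it is.

Things in the scene. Friction and masses are not known exactly. Their poses are not given: they have to be found in the camera images.
- return_box: Fixed blue plastic box for used utensils, hollow: x = -12 to 157 mm, 256 wide (y), 160 high, walls 5, inner floor 12 mm above the table; an 85 mm deep shelf juts out at its front, top 160 mm above the origin, x = -85 to 0. Own x points from the shelf to the hinge side, y along the shelf, z up. Origin on the table under the middle of the shelf's inner edge. x = 135 to 157: fixed hinge strip, 5 mm above the shelf.
- shelf_edge (a point): Middle of the shelf's inner edge, level with the shelf's top: the tongs have to drop off here, towards +x. Axes as the box's: x towards the hinge, y along the shelf, z up. End stops 12 mm high bound the shelf at y = +-124 mm.
- finger_slot (a point): Middle of the finger slot in the shelf, level with the shelf's top, 43 mm before its inner edge. The slot is 52 mm wide (y), runs along x through the whole shelf (open at its front) and through the box's front wall, there cut down to 87 mm above the table. A finger behind the tongs can stand in it, reach 60 mm below the shelf's top and travel along it past the inner edge.
- flap (a joint): Angle of the sprung steel flap, rad: 0 shut and level, growing as its free edge beside the shelf is pressed down into the box, at most 1.2. 129 mm long from the hinge axis (box x = 132 mm, 3 mm below the shelf's top) to the free edge, 230 mm wide; its top lies 3 mm above the shelf when shut. Holding it down takes 1 to 8 N, most near the hinge; a finger down in the opening opens it further as it moves to the hinge.
- flap_lip (a point): Top of the flap's free edge (middle): a lip that stands 11 mm above the shelf when shut and stops the tongs from sliding in over the shut flap.
- tongs_mid (a point): Middle of the loose steel spring tongs, 12 mm above the shelf. They lie on the shelf across the slot, 204 mm long (own x, roughly along the shelf), 24 mm high, a narrow V: 40 mm over the arms at the open end (own -x), about 24 mm at the middle, 9 mm at the bend (own +x); 60 g.
- tongs: The same tongs; origin under their middle, on the shelf. Own x along the tongs to the bend, y across, z up.
- dough_scraper: Bystander: steel dough scraper with wooden grip lying on the table, 99 x 126 x 20 mm; origin under its middle.
- flour_brush: Bystander: wooden flour brush lying on the table, 197 x 39 x 46 mm; origin under its middle.
- tape_roll: Bystander: roll of paper tape lying flat, 101 mm across, 18 mm high; origin under its middle.
- marker_black: Bystander: felt marker with a black cap, 128 mm long (own y), 18 mm high; origin under its middle.
- timer: Bystander: white kitchen timer standing on its edge, 26 x 70 x 64 mm; origin under its middle.
Mind the look-alikes: they are no part of the job. Of the things that look like the tongs, the larger one is meant.

How it is judged:
By the outcome, as a careful person would: the job done as asked, in the order asked, and still so for the second after the job is handed in, with the robot touching nothing.
It also fails if it takes over 40 s, if anything falls off the work surface, if the arm or the gripper's body presses on something with over 40 N, if the wrist force passes 120 N, or if a joint passes its speed limit or range.

## Working session

There is one attempt and no reset: what is moved stays moved. The work goes in short steps, Python scripts to look and compute and a tool call to move; the robot and the scene stay as the last step left them, time stands still between calls to the robot, and variables do not carry over. Pictures are saved under pics/ and viewed, at most 10 in all, crops included, and the job is handed in when it is done.

Besides the shell and the picture viewer there is one more tool, called after "Emit:" in YAML: its name, and indented under it one key for each argument. step_arm: Moves the arm, as the interface text tells. Its arguments: {"type":"object","properties":{"increments":{"type":"array"},"fingers":{"type":"number"}},"required":["increments"]}

```bash
mkdir -p pics; cat > h.py <<'E'
import numpy as np, cv2
from cell import state, imaging, env, spot_in, mark_of
def cam(n): return imaging.read_camera(n)
def px2w(c,u,v,z=None):
    K=np.array(c["intrinsics"]);T=np.linalg.inv(np.array(c["camera_from_world"]))
    r=np.array([(u-K[0,2])/K[0,0],-(v-K[1,2])/K[1,1],-1.0])
    if z is None:
        d=c["z_map"][int(round(v)),int(round(u))]; return (T@np.append(r*d,1))[:3]
    o=T[:3,3];w=T[:3,:3]@r
    return o+w*(z-o[2])/w[2]
def w2px(c,p):
    K=np.array(c["intrinsics"]);q=(np.array(c["camera_from_world"])@np.append(p,1))[:3]
    return np.array([K[0,0]*q[0]/-q[2]+K[0,2],K[1,1]*-q[1]/-q[2]+K[1,2]])
def save(c,name,crop=None,s=1):
    im=c["color"][:,:,::-1]
    if crop: l,t,r,b=crop; im=im[t:b,l:r]
    cv2.imwrite("pics/"+name,cv2.resize(im,None,fx=s,fy=s,interpolation=cv2.INTER_CUBIC))
E
python3 - <<'E'
from h import *
print(state())
for n in ["scene","top"]:
    c=cam(n); save(c,n+"0.png")
    for t in ["return_box","shelf_edge","finger_slot","flap_lip","tongs_mid","tongs"]:
        for m in mark_of(n,t)[:3]:
            u,v=m["uv"]; print(n,t,np.round([u,v],1),round(m["confidence"],2),px2w(c,u,v).round(0),px2w(c,u,v,160).round(0))
    for b in spot_in(n,"tongs")[:3]: print(n,"bbox",b)
E
```

```text
{'t': 0.0, 'joints': array([-1.32662801e+00,  4.91524238e-01,  1.55944500e+00, -2.63632229e-05,
        1.09168291e+00, -1.05575180e-01]), 'qvel': array([-6.93319704e-05,  4.12096182e-04, -3.28497562e-04, -1.66647708e-03,
       -2.35345474e-03,  8.28920812e-04]), 'tau': array([ 1.11121652e-03, -6.12647438e+01, -2.58180106e+01,  6.93071424e-02,
        4.82741918e-02, -1.35711757e-04]), 'eef_pos': array([ 214.13245927, -586.91927146,  214.08522105]), 'tcp_rot': array([-3.14053659e+00, -8.83968325e-05,  3.49755613e-01]), 'ft_force': array([ 0.36232757, -1.43043379, -0.96132511]), 'moment': array([ 0.01660962,  0.06443595, -0.0050837 ]), 'grip_force': 0.0, 'opening': 0.998767650003703}
scene return_box [302.4 230.9] 0.91 [585. -89.  17.] [439.  76. 160.]
scene shelf_edge [303.9 182.9] 0.82 [573. -91. 174.] [ 592. -112.  160.]
scene finger_slot [307.2 184.2] 0.61 [ 572. -102.  166.] [ 580. -111.  160.]
scene flap_lip [300.5 178.5] 0.94 [ 619. -129.  159.] [ 618. -128.  160.]
scene tongs_mid [308.5 188. ] 0.65 [549. -80. 170.] [562. -96. 160.]
scene tongs_mid [365.7 196.6] 0.59 [ 564. -3
[... 254 characters left out ...]
18.9 192.1] 0.8 [ 581. -105.   90.] [ 564. -105.  160.]
top return_box [319.1 196. ] 0.17 [ 580. -105.   40.] [ 552. -105.  160.]
top shelf_edge [318.4 179.6] 0.7 [ 600. -106.  170.] [ 603. -106.  160.]
top finger_slot [319.6 193.9] 0.75 [ 581. -107.   66.] [ 558. -107.  160.]
top flap_lip [317.9 179.5] 0.65 [ 600. -104.  170.] [ 603. -104.  160.]
top tongs_mid [320.5 195. ] 0.76 [ 581. -110.   52.] [ 555. -110.  160.]
top tongs_mid [402.8 202.7] 0.39 [ 553. -386.    1.] [ 519. -354.  160.]
top tongs [319.4 192.4] 0.79 [ 580. -107.   90.] [ 563. -107.  160.]
top tongs [399.4 202.6] 0.37 [ 553. -374.    5.] [ 520. -344.  160.]
top bbox {'bbox': [285.2, 183.2, 350.6, 211.8], 'confidence': 0.6}
```

View pics/scene0.png

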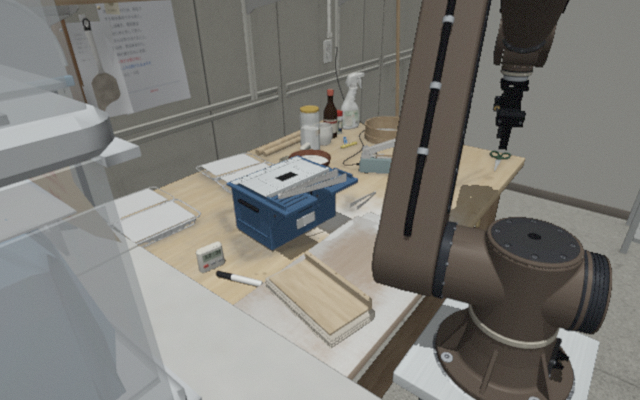

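```bash
python3 - <<'E'
from h import *
c=cam("top"); save(c,"topc.png",(240,110,440,260),4)
E
```

```text
(no output)
```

View pics/topc.png

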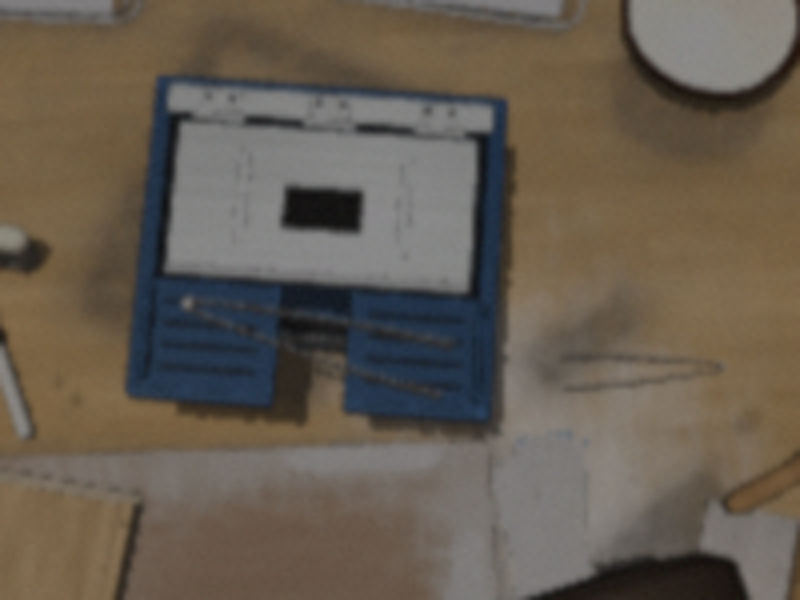

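The scene view shows the box at about (300,200), with the tongs on its shelf at (308,186). A smaller look-alike lies on the table at (365,198).

In the top view the candidates are:
- **Long V on the shelf:** bend at (287,185), open ends at (353,195) and (349,208).
- **Smaller V on the table:** at (400,202).

I choose the one on the shelf. It is larger and lies across the slot.

```bash
python3 - <<'E'
from h import *
c=cam("top")
f=lambda u,v,z:px2w(c,240+u/4,110+v/4,z)
P={}
# box coords: x,y -> crop px
obs=[((-85,128),(127,395)),((-85,-128),(490,422)),((157,128),(160,76)),((157,-128),(506,98))]
A=np.array([o[0] for o in obs],float);B=np.array([f(*o[1],162)[:2] for o in obs])
a=A-A.mean(0);b=B-B.mean(0);U,S,V=np.linalg.svd(a.T@b);R=(U@V).T
if np.linalg.det(R)<0: print("flip")
t=B.mean(0)-R@A.mean(0);print("yaw",np.arctan2(R[1,0],R[0,0]),"t",t,"res",(A@R.T+t-B).round(1).tolist())
for n,uv,z in [("bend",(187,302),172),("endF",(455,343),172),("endR",(438,394),172),("slotL",(277,350),160),("slotR",(350,350),160),("rearArm@slot",(315,357),172),("edge",(315,287),165),("rect",(322,208),163),("rectlo",(322,230),163)]:
    p=f(*uv,z);print(n,p.round(0),"box",(R.T@(p[:2]-t)).round(0), "depthpt",px2w(c,240+uv[0]/4,110+uv[1]/4).round(0))
E
```

```text
yaw -0.11904270044179825 t [ 592.95698173 -107.89439864] res [[4.7, -7.6], [7.5, 6.1], [-6.2, -5.5], [-5.9, 7.0]]
bend [586. -10. 172.] box [-19.  96.] depthpt [586. -10. 170.]
endF [ 545. -208.  172.] box [ -36. -105.] depthpt [ 548. -209.  160.]
endR [ 507. -193.  172.] box [-75. -95.] depthpt [ 509. -194.  161.]
slotL [549. -76. 160.] box [-48.  27.] depthpt [586. -72.  -0.]
slotR [ 546. -130.  160.] box [-44. -28.] depthpt [ 546. -130.  159.]
rearArm@slot [ 539. -104.  172.] box [-54.  -2.] depthpt [ 538. -104.  176.]
edge [ 595. -106.  165.] box [1. 2.] depthpt [ 635. -107.   17.]
rect [ 657. -114.  163.] box [64.  1.] depthpt [ 657. -114.  163.]
rectlo [ 640. -114.  163.] box [47. -0.] depthpt [ 641. -114.  159.]
```

Emit:
step_arm:
  increments:
    - {"slide": [0.044,-0.029,-0.024],"roll": -0.11}
    - {"slide": [0.088,-0.058,-0.048],"roll": -0.22}
    - {"slide": [0.132,-0.087,-0.072],"roll": -0.33}
    - {"slide": [0.176,-0.117,-0.096],"roll": -0.45}
    - {"slide": [0.22,-0.146,-0.12],"roll": -0.56}

```text
t: 1.52
eef_pos: [371.6, -373.0, 335.6]
tcp_rot: [3.141, 0.0, 0.913]
ft_force: [-0.2, -1.0, 0.0]
opening: 0.998
grip_force: 0.0
```

Emit:
step_arm:
  increments:
    - {"slide": [0.058,-0.003,-0.009],"roll": -0.11}
    - {"slide": [0.116,-0.006,-0.018],"roll": -0.22}
    - {"slide": [0.174,-0.009,-0.027],"roll": -0.33}
    - {"slide": [0.232,-0.012,-0.036],"roll": -0.45}
    - {"slide": [0.29,-0.016,-0.045],"roll": -0.56}

```text
t: 2.15
eef_pos: [537.1, -134.1, 380.2]
tcp_rot: [3.141, 0.0, 1.474]
ft_force: [0.3, 0.1, 0.2]
opening: 1.0
grip_force: 0.0
```

```bash
python3 - <<'E'
from h import *
s=state();print(s["eef_pos"],s["tcp_rot"],s["joints"])
c=cam("wrist"); save(c,"w1.png")
T=np.linalg.inv(c["camera_from_world"]);print(T.round(2))
for t in ["shelf_edge","finger_slot","flap_lip","tongs_mid","tongs"]:
    for m in mark_of("wrist",t)[:2]:
        u,v=m["uv"]; print(t,np.round([u,v],1),round(m["confidence"],2),px2w(c,u,v).round(0),px2w(c,u,v,160).round(0),px2w(c,u,v,172).round(0))
E
```

```text
[ 537.0700132  -134.09121506  380.15402672] [3.14108991e+00 2.74384039e-04 1.47356267e+00] [-3.63935734e-01  2.61250968e-01  1.47842897e+00 -1.34104920e-04
  1.40135543e+00 -2.66679568e-01]
[[ 1.0000e+00  9.0000e-02  2.0000e-02  5.4339e+02]
 [-1.0000e-01  9.7000e-01  2.4000e-01 -6.7490e+01]
 [-0.0000e+00 -2.4000e-01  9.7000e-01  5.5074e+02]
 [ 0.0000e+00  0.0000e+00  0.0000e+00  1.0000e+00]]
shelf_edge [370.8 140. ] 0.87 [ 617. -120.   12.] [ 597. -105.  160.] [ 595. -104.  172.]
flap_lip [374.2 144.7] 0.95 [ 599. -110.  170.] [ 600. -111.  160.] [ 599. -109.  172.]
tongs_mid [334.8 143.1] 0.7 [ 563. -120.    0.] [ 557. -105.  160.] [ 557. -104.  172.]
tongs_mid [342.7 295.9] 0.63 [ 545. -110.  476.] [ 551. -292.  160.] [ 551. -285.  172.]
tongs [334. 143.] 0.87 [ 562. -120.    1.] [ 557. -105.  160.] [ 556. -103.  172.]
```

View pics/w1.png

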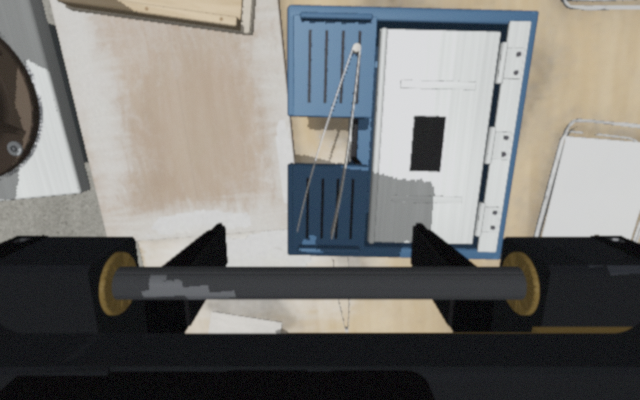

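The wrist view shows the tongs on the shelf: bend at (357,47), open ends at (299,233) and (335,237). The slot spans v of about 116 to 164, the flap lip is at u of about 374, and the smaller look-alike is hidden under the gripper at (345,310).

```bash
python3 - <<'E'
from h import *
c=cam("wrist")
f=lambda u,v,z:px2w(c,u,v,z)
obs=[((-85,128),(289,7)),((-85,-128),(289,253)),((157,128),(537,11)),((157,-128),(500,258))]
for z in (160,):
  B=np.array([f(*o[1],z)[:2] for o in obs]);print(B.round(0).tolist())
  A=np.array([o[0] for o in obs],float)
  a=A-A.mean(0);b=B-B.mean(0);U,S,V=np.linalg.svd(a.T@b);R=(U@V).T
  t=B.mean(0)-R@A.mean(0);print("yaw",np.arctan2(R[1,0],R[0,0]),"t",t,"res",(A@R.T+t-B).round(1).tolist())
for n,uv,z in [("bend",(357,47),172),("endF",(334,238),172),("endR",(299,233),172),("rear@slot",(321,140),172),("front@slot",(349,140),172),("slotL",(295,116),160),("slotR",(295,164),160),("shelfedgeL",(374,100),160),("lip",(380,60),171),("lipR",(369,235),171),("hingeline",(497,60),165)]:
    p=f(*uv,z);print(n,p.round(0),"box",(R.T@(p[:2]-t)).round(0),px2w(c,*uv).round(0))
E
```

```text
[[522.0, 33.0], [490.0, -231.0], [771.0, 4.0], [740.0, -263.0]]
yaw -0.12063624741806506 t [ 595.07539087 -109.79166385] res [[3.6, -5.6], [5.2, 4.2], [-4.7, -5.5], [-4.2, 6.9]]
bend [586. -13. 172.] box [-20.  95.] [586. -13. 174.]
endF [ 545. -213.  172.] box [ -37. -108.] [ 545. -217.  161.]
endR [ 506. -203.  172.] box [ -77. -103.] [ 505. -207.  160.]
rear@slot [ 541. -101.  172.] box [-54.   2.] [ 541. -101.  178.]
front@slot [ 571. -104.  172.] box [-25.   3.] [ 571. -104.  178.]
slotL [516. -74. 160.] box [-83.  26.] [505. -75.   0.]
slotR [ 510. -126.  160.] box [-83. -26.] [ 510. -126.  161.]
shelfedgeL [602. -66. 160.] box [ 1. 44.] [624. -64.  12.]
lip [609. -28. 171.] box [ 4. 83.] [609. -27. 169.]
lipR [ 585. -214.  171.] box [   2. -104.] [ 586. -216.  166.]
hingeline [729. -39. 165.] box [125.  86.] [730. -39. 163.]
```

Emit:
step_arm:
  increments:
    - {"slide": [0.008,0.01,0.03],"roll": 0.01}
    - {"slide": [0.017,0.02,0.07],"roll": 0.023}
    - {"slide": [0.0253,0.0292,0.11],"roll": 0.023}
    - {"slide": [0.0253,0.0292,0.14],"roll": 0.023}
    - {"slide": [0.0253,0.0292,0.15],"roll": 0.023}
  fingers: 0.842

```text
t: 3.12
eef_pos: [567.0, -114.6, 228.1]
tcp_rot: [-3.139, -0.0, 1.445]
ft_force: [0.3, 0.5, 0.5]
opening: 0.843
grip_force: 0.0
```

```bash
cat >> h.py <<'E'
C,S=np.cos(-.1206),np.sin(-.1206);RB=np.array([[C,-S],[S,C]]);TB=np.array([595.1,-109.8])
box=lambda p:np.append(RB.T@(np.array(p[:2])-TB),p[2]-160)
E
python3 - <<'E'
from h import *
s=state();print(s["eef_pos"],s["tcp_rot"],s["opening"],"box",box(s["eef_pos"]).round(1))
c=cam("wrist"); save(c,"w2.png")
E
```

```text
[ 566.97929401 -114.56981339  228.1169609 ] [-3.13902904e+00 -3.47360569e-04  1.44484992e+00] 0.8428229099169452 box [-27.3  -8.1  68.1]
```

View pics/w2.png

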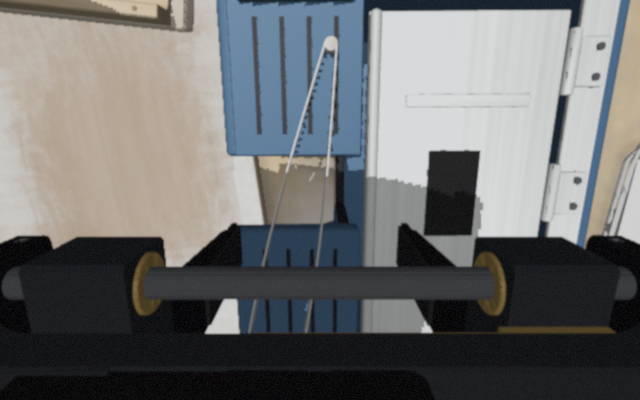

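The wrist view shows slot edges at v of 156 and 225, the rear fingertip at about (238,228), the front tip at about (400,228) beyond the lip at u=372, and the tongs' arms between the fingers.

```bash
python3 - <<'E'
from h import *
c=cam("wrist")
for n,uv,z in [("slotL front",(229,156),160),("slotL inner",(362,156),160),("slotR inner",(357,226),160),("slotR front?",(240,226),160),("lip",(370,30),171),("bend",(331,44),184),("rear",(279,190),184),("front",(324,190),184),("rear",(268,240),184),("front",(319,240),184),("rear",(252,328),184)]:
    p=px2w(c,*uv,z);print(n,"box",box(p).round(0),"depth",box(px2w(c,*uv)).round(0))
p=state()["eef_pos"]
for dx,dy in [(-40,10),(-40,-10),(40,10),(40,-10)]:
    q=np.append(RB@(box(p)[:2]+[dx,dy])+TB,p[2]);print(dx,dy,w2px(c,q).round(0))
E
```

```text
slotL front box [-89.  29.   0.] depth [-122.   12. -128.]
slotL inner box [ 2. 28.  0.] depth [  19.    9. -148.]
slotR inner box [ -0. -22.   0.] depth [  16.  -72. -148.]
slotR front? box [-84. -21.   0.] depth [-85. -24.  -6.]
lip box [  3. 105.  11.] depth [  4. 105.  10.]
bend box [-20.  95.  24.] depth [-20.  97.  12.]
rear box [-52.  10.  24.] depth [ -74.  -31. -158.]
front box [-24.  10.  24.] depth [-24.   8.  16.]
rear box [-61. -23.  24.] depth [-61. -24.  20.]
front box [-28. -23.  24.] depth [-28. -25.  18.]
rear box [-74. -88.  24.] depth [ -80. -104.   -0.]
-40 10 [241. 226.]
-40 -10 [243. 262.]
40 10 [399. 225.]
40 -10 [397. 262.]
```

Emit:
step_arm:
  increments:
    - {"slide": [0.005,0,0.01]}
    - {"slide": [0.005,0,0.03]}
    - {"slide": [0.005,0,0.045]}
    - {"slide": [0.005,0,0.055]}
    - {"slide": [0.005,0,0.06]}

```text
invalid input at $.increments[0]: expected keys slide, roll
```

```bash
python3 - <<'E'
from h import *
s=state();print(s["eef_pos"],s["tcp_rot"],"box",box(s["eef_pos"]).round(1))
E
```

```text
[ 567.46930402 -114.48088642  229.34967662] [-3.14059457e+00 -7.05042006e-05  1.44526378e+00] box [-26.9  -8.   69.3]
```

Emit:
step_arm:
  increments:
    - {"slide": [0.008,0,0.01],"roll": 0}
    - {"slide": [0.008,0,0.03],"roll": 0}
    - {"slide": [0.008,0,0.045],"roll": 0}
    - {"slide": [0.008,0,0.05],"roll": 0}
    - {"slide": [0.008,0,0.05],"roll": 0}

```text
t: 3.85
eef_pos: [569.0, -105.7, 179.7]
tcp_rot: [3.142, 0.0, 1.447]
ft_force: [-0.4, -0.1, 0.1]
opening: 0.844
grip_force: 0.0
```

```bash
python3 - <<'E'
from h import *
s=state();print(s["eef_pos"],s["tcp_rot"],"box",box(s["eef_pos"]).round(1))
c=cam("wrist"); save(c,"w3.png")
E
```

```text
[ 568.9706327  -105.69235578  179.70469883] [3.14154454e+00 7.83769623e-05 1.44672078e+00] box [-26.4   0.9  19.7]
```

View pics/w3.png

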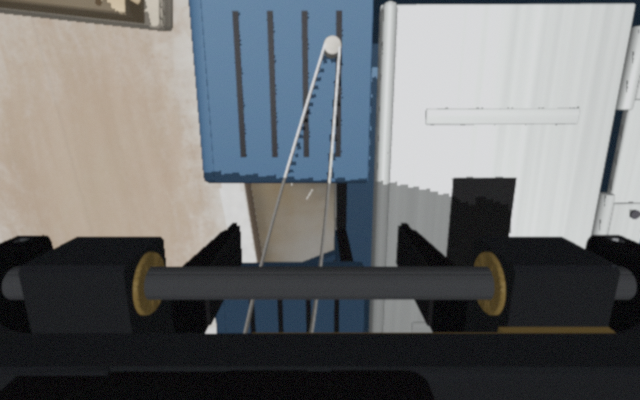

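The view shows the rear fingertip at (238,228), behind the tongs and within the slot (v 182 to 262). The front tip at (400,228) is over the flap past the lip.

Emit:
step_arm:
  increments:
    - {"slide": [0.001,0,0.012],"roll": 0}
    - {"slide": [0.001,0,0.024],"roll": 0}
    - {"slide": [0.001,0,0.036],"roll": 0}
    - {"slide": [0.001,0,0.048],"roll": 0}
    - {"slide": [0.001,0,0.06],"roll": 0}

```text
t: 4.53
eef_pos: [571.3, -105.2, 119.6]
tcp_rot: [3.135, 0.001, 1.447]
ft_force: [14.9, 0.2, 6.1]
opening: 0.841
grip_force: 8.8
```

Emit:
step_arm:
  increments:
    - {"slide": [0,0.003,0],"roll": 0}
    - {"slide": [0,0.006,0],"roll": 0}
    - {"slide": [0,0.008,0],"roll": 0}
    - {"slide": [0,0.008,0],"roll": 0}

```text
t: 5.03
eef_pos: [576.8, -105.7, 119.6]
tcp_rot: [-3.141, 0.0, 1.447]
ft_force: [-1.0, -1.0, 1.6]
opening: 0.843
grip_force: 0.7
```

```bash
python3 - <<'E'
from h import *
s=state();print(s["eef_pos"],s["tcp_rot"],"box",box(s["eef_pos"]).round(1),s["ft_force"])
c=cam("wrist"); save(c,"w4.png")
E
```

```text
[ 576.8157168  -105.67771653  119.58005012] [-3.14132735e+00  4.00205102e-05  1.44679158e+00] box [-18.6   1.9 -40.4] [-1.0121743  -0.95993597  1.63169961]
```

View pics/w4.png

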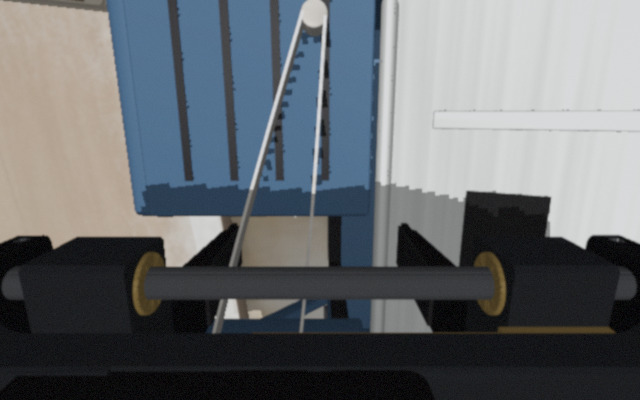

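The rear finger at (230,240) stands right behind the rear arm in the slot. I'll check that the flap is actually down and where the tongs are.

```bash
python3 - <<'E'
from h import *
c=cam("wrist")
for uv in [(388,100),(420,100),(500,60),(600,60),(300,60),(388,180)]: print(uv,box(px2w(c,*uv)).round(0))
for uv in [(314,10),(265,150),(245,220),(316,150),(311,215)]: print("tongs",uv,box(px2w(c,*uv,184)).round(0))
E
```

```text
(388, 100) [ 13.  73. -36.]
(420, 100) [ 29.  73. -40.]
(500, 60) [ 58.  89. -28.]
(600, 60) [ 89.  87. -13.]
(300, 60) [-25.  86.  -1.]
(388, 180) [ 15.  35. -39.]
tongs (314, 10) [-20.  95.  24.]
tongs (265, 150) [-35.  57.  24.]
tongs (245, 220) [-42.  35.  24.]
tongs (316, 150) [-19.  57.  24.]
tongs (311, 215) [-21.  37.  24.]
```

Emit:
step_arm:
  increments:
    - {"slide": [0,0.004,0],"roll": 0}
    - {"slide": [0,0.009,0],"roll": 0}
    - {"slide": [0,0.014,0],"roll": 0}
    - {"slide": [0,0.019,0],"roll": 0}
    - {"slide": [0,0.024,0],"roll": 0}

```text
t: 5.75
eef_pos: [601.0, -108.7, 119.6]
tcp_rot: [-3.141, 0.0, 1.447]
ft_force: [-2.6, 0.5, 1.1]
opening: 0.844
grip_force: 1.4
```

```bash
python3 - <<'E'
from h import *
s=state();print("box",box(s["eef_pos"]).round(1),s["ft_force"],s["opening"])
c=cam("wrist"); save(c,"w5.png")
E
```

```text
box [  5.7   1.8 -40.4] [-2.64738867  0.45109318  1.0824161 ] 0.8437693214383679
```

View pics/w5.png

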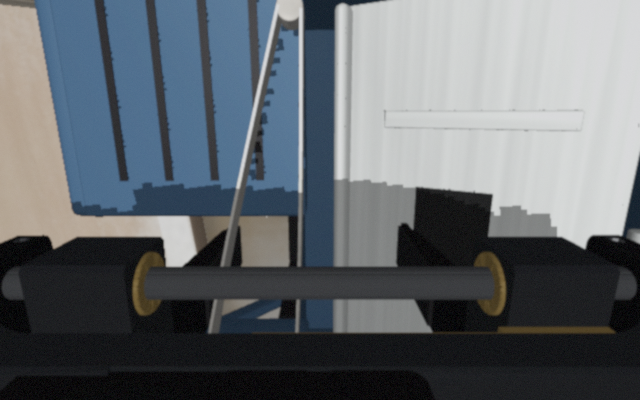

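The tongs slide evenly. Their front arm (u=300) is now parallel with the shelf edge, and the flap stays down with a widening gap. I'll continue.

Emit:
step_arm:
  increments:
    - {"slide": [0,0.005,0],"roll": 0}
    - {"slide": [0,0.01,0],"roll": 0}
    - {"slide": [0,0.016,0],"roll": 0}
    - {"slide": [0,0.022,0],"roll": 0}
    - {"slide": [0,0.028,0],"roll": 0}

```text
t: 6.42
eef_pos: [628.1, -112.1, 118.9]
tcp_rot: [-3.139, -0.0, 1.447]
ft_force: [-4.5, 0.2, 1.1]
opening: 0.843
grip_force: 1.8
```

```bash
python3 - <<'E'
from h import *
s=state();print("box",box(s["eef_pos"]).round(1),s["ft_force"],s["opening"])
c=cam("wrist"); save(c,"w6.png")
for uv in [(350,60),(350,120),(450,60)]: print(uv,box(px2w(c,*uv)).round(0))
E
```

```text
box [ 33.    1.7 -41.1] [-4.54516543  0.23240825  1.11785771] 0.843385639368666
(350, 60) [ 49.  94. -65.]
(350, 120) [ 50.  63. -62.]
(450, 60) [ 89.  89. -31.]
```

View pics/w6.png

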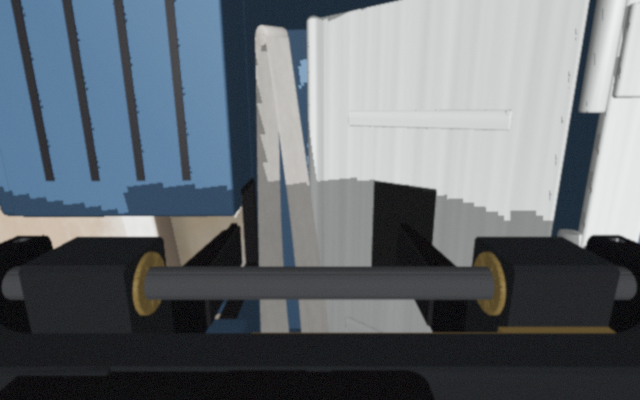

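The tongs have tipped off the shelf into the gap, with the bend at (270,35), between the front wall and the flap lip. I'll open the flap further so they drop.

Emit:
step_arm:
  increments:
    - {"slide": [0,0.005,0],"roll": 0}
    - {"slide": [0,0.01,0],"roll": 0}
    - {"slide": [0,0.014,0],"roll": 0}
    - {"slide": [0,0.014,0],"roll": 0}
    - {"slide": [0,0.014,0],"roll": 0}

```text
t: 7.1
eef_pos: [642.3, -113.8, 119.8]
tcp_rot: [-3.141, 0.0, 1.447]
ft_force: [-5.0, 0.7, 1.0]
opening: 0.841
grip_force: 2.4
```

```bash
python3 - <<'E'
from h import *
s=state();print("box",box(s["eef_pos"]).round(1),s["ft_force"],s["opening"])
c=cam("wrist"); save(c,"w7.png")
for v in (40,80,120): print([ (u,box(px2w(c,u,v)).round(0).tolist()) for u in (215,230,245,260,275,300,330)])
E
```

```text
box [ 47.4   1.8 -40.2] [-4.99130992  0.73964902  0.9850168 ] 0.8410975545185544
[(215, [-7.0, 104.0, -68.0]), (230, [-7.0, 110.0, -101.0]), (245, [-7.0, 118.0, -147.0]), (260, [4.0, 118.0, -148.0]), (275, [15.0, 118.0, -146.0]), (300, [34.0, 118.0, -148.0]), (330, [54.0, 107.0, -85.0])]
[(215, [-6.0, 84.0, -61.0]), (230, [48.0, 69.0, 130.0]), (245, [-6.0, 90.0, -139.0]), (260, [3.0, 91.0, -148.0]), (275, [14.0, 90.0, -147.0]), (300, [33.0, 90.0, -149.0]), (330, [54.0, 85.0, -84.0])]
[(215, [-6.0, 64.0, -56.0]), (230, [-6.0, 63.0, -87.0]), (245, [-6.0, 62.0, -131.0]), (260, [2.0, 61.0, -147.0]), (275, [14.0, 61.0, -140.0]), (300, [33.0, 61.0, -138.0]), (330, [54.0, 63.0, -84.0])]
```

View pics/w7.png

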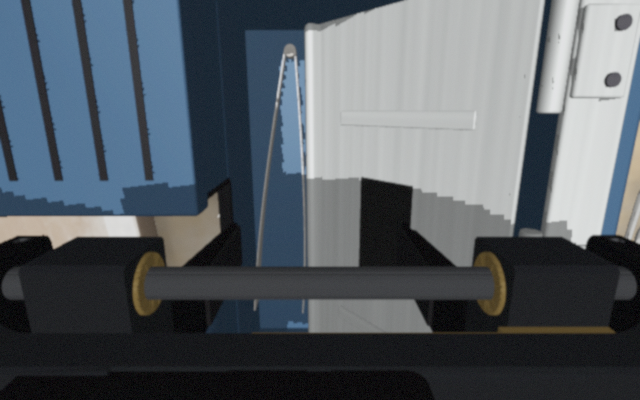

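The tongs lie on the box floor, with the bend at (290,50) and depth about 140 mm below the shelf. I'll go back along the slot until the rear finger clears the lip's path, then lift.

Emit:
step_arm:
  increments:
    - {"slide": [0,-0.01,0],"roll": 0}
    - {"slide": [0,-0.024,0],"roll": 0}
    - {"slide": [0,-0.038,0],"roll": 0}
    - {"slide": [0,-0.052,0],"roll": 0}
    - {"slide": [0,-0.06,0],"roll": 0}

```text
t: 7.78
eef_pos: [581.9, -106.3, 119.8]
tcp_rot: [3.142, 0.0, 1.447]
ft_force: [0.8, 0.1, 1.0]
opening: 0.841
grip_force: 0.7
```

Emit:
step_arm:
  increments:
    - {"slide": [0,0,-0.01],"roll": 0}
    - {"slide": [0,0,-0.022],"roll": 0}
    - {"slide": [0,0,-0.034],"roll": 0}
    - {"slide": [0,0,-0.046],"roll": 0}
    - {"slide": [0,0,-0.06],"roll": 0}

```text
t: 8.4
eef_pos: [583.0, -106.4, 180.5]
tcp_rot: [3.141, 0.0, 1.447]
ft_force: [-0.6, -0.1, -0.1]
opening: 0.846
grip_force: 0.0
```

Emit:
step_arm:
  increments:
    - {"slide": [0,0,-0.03],"roll": 0}
    - {"slide": [0,0,-0.07],"roll": 0}
    - {"slide": [0,0,-0.12],"roll": 0}
    - {"slide": [0,0,-0.17],"roll": 0}
    - {"slide": [0,0,-0.19],"roll": 0}

```text
t: 9.02
eef_pos: [583.1, -106.4, 373.4]
tcp_rot: [3.137, 0.001, 1.447]
ft_force: [0.8, -0.4, -0.1]
opening: 0.841
grip_force: 0.0
```

```bash
python3 - <<'E'
from h import *
s=state();print("box",box(s["eef_pos"]).round(1),s["ft_force"],s["t"])
c=cam("wrist"); save(c,"w8.png")
p=lambda x,y,z:w2px(c,np.append(RB@[x,y]+TB,160+z))
for q in [(20,60,3),(60,60,3),(100,60,3),(4,60,11)]:
    u,v=p(*q); print(q,box(px2w(c,u,v)).round(0))
E
```

```text
box [-12.4   1.9 213.4] [ 0.75632613 -0.41139365 -0.09676164] 9.025
(20, 60, 3) [20. 60.  4.]
(60, 60, 3) [60. 60.  4.]
(100, 60, 3) [100.  60.   3.]
(4, 60, 11) [ 4. 60. 11.]
```

View pics/w8.png

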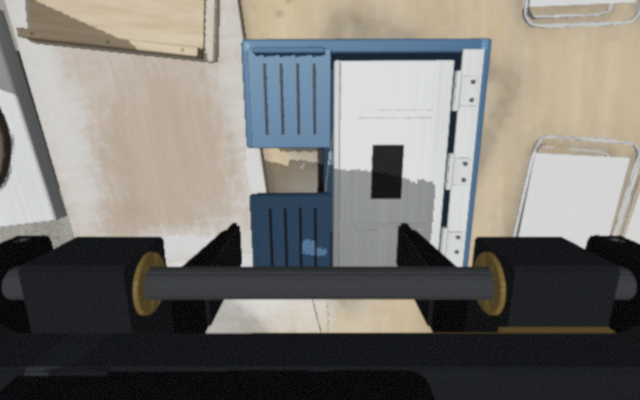

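The shelf is empty, the flap is shut and level (flap top at 4 mm, lip at 11 mm), and the hand is clear. I'm handing the job in.

```bash
python3 -c "
from h import *
print(env.job_done())"
```

```text
the job is handed in; nothing more can be done
None
```

The tongs were pushed off the shelf and dropped onto the floor of the box, the flap closed by itself, and the job is handed in at about 9 s with the hand clear and nothing else touched; no verdict came back.

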